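# Set the three finjans on their saucers

### The arm

A 6-joint arm with a two-finger parallel gripper is mounted at the origin on the work surface. World frame = base frame: x ahead of the robot, y to its left, z up, the work surface at z = 0. Lengths are in mm, angles in degrees, forces in N, time in s.
With the tool pointing down it reaches from about 350 to 850 mm from the base axis. Payload 8.1 kg.
Tool frame: the origin (TCP) lies midway between the tips of the shut fingers; the grasp point (between the pads) lies grip_depth behind it (grip_depth is the distance from the TCP to the grasp point, in mm); z points along the fingers, y is the line along which they close (so a half turn about z gives the same grasp; the last joint's range is limited). The gripper opens to 85 mm and grips with 20 to 120 N. Pads are 22 mm wide; open, the fingers measure 114 mm over their backs; the gripper's body (76 mm by 85 mm) begins 54 mm behind the grasp point. The pads swing forward as they close: fully open they stand 13 mm farther back than shut.
Start: joints at [69.534, 7.471, 85.268, -0, 87.261, -4.893], TCP at [161.057, 577.984, 231.292] pointing down, gripper open.
Joint ranges: [-169.43, 169.43], [-51.17, 129.36], [1.28, 143.12], [-76.62, 256.62], [0, 156.53], [-152.29, 152.29]. Speed limits (degrees/s): [136.94, 136.94, 159.86, 180, 180, 180].

### API

Orientations are given as [roll, pitch, yaw] about the fixed x, y, z axes, in that order (R = Rz(yaw) Ry(pitch) Rx(roll)).
In Python, from bench import sense, snapshot, hand_in, grip_depth gives the robot as it stands. The module is installed in compiled form; this text tells all that it offers.
- The arm moves only by the tool apply_moves, never from a script. Its argument "series" is text: rows parted by semicolons, each of 5 numbers parted by spaces: the shift along the tool's x, y, z each as a share of 0.3 m, from -1 to 1, then the turn about the tool's z as a share of 2 rad, from -1 to 1, then the gripper's target within -1 to 1 (shut at 1, half-way at 0, fully open at -1). In form: tx ty tz twist gripper; .... A call has 1 to 5 rows; each row shifts and turns the commanded pose from where the row before left it, along the tool's axes as they then stand; what a row does not reach is not made up. A row lasts 1/12 s, in which the tool goes at most 41.7 mm and 7.16 degrees, less where a joint would pass 70% of its speed; a pose out of reach is approached as far as the arm can. A call with a number of a shift or a turn outside -1 to 1 is refused whole. A call with a gripper value outside its range is refused whole. The fingers move at their own pace and stop on an object; "squeeze" is the grip in N (left out, the last holds). Time passes only in rows, so rows that do not move let the fingers close. It gives the time, the measured TCP pose, the force, the opening and the grip force at its end, in the units of the state.
- sense(): the state, without advancing time (a new reading comes with each control period).
- snapshot(name): name is "scene" or "side" or "wrist"; returns a dict with "frame" (480x640x3 uint8, blue, green, red), "depth" (480x640 float32, mm along the optical axis (not along the pixel's ray), 0 where there is no reading), "intrinsics" (3x3 intrinsics, pixels), "dist" ([k1, k2, p1, p2, k3] as OpenCV has them; the pictures are not rectified), "extrinsics" (4x4, takes a point from camera to world coordinates); the wrist camera has in their place "tool_from_camera" (4x4, takes a point from camera to tool coordinates, whose origin is the TCP and whose axes are the flange's). Camera axes: x right, y down, z forward; pixel columns grow to the right and rows downward; lengths in mm; the calibration is good to about 2 mm. A picture is of the moment at which its call begins: read the wrist's pose just before it.
- hand_in(): hands the job in; it is judged then, once.
The state is a dict: "time": time; "joint_pos": joint angles; "qd": joint speeds; "joint_efforts": joint torques, N m; "tool_pos": TCP position; "tcp_rot": TCP orientation; "ft_force": force on the tool from outside, world axes, zero at the start; "wrist_torque": the same for the moment, N m; "finger_gap": finger opening in mm; "grip_force": force on a finger pad.
Only numpy, scipy, OpenCV 4.12 (cv2) and the standard library are available. Lean on these libraries where they do the work, as an engineer would, in place of code of your own. Each camera call takes 0.05 s, during which the arm holds its last target. There are 200 camera calls.

### The job

Lay out the coffee for the guests: pick out the three white finjan cups from among the tea glasses on the mat and stand each one upright in the middle of the saucer of its own size on the oval tray - the large cup first, then the medium, then the small. Set each down without dropping it, let go, and leave the saucers, the tea glasses and the sugar bowl where they stand.

Things in the scene. Friction and masses are not known exactly. Their poses are not given: they have to be found in the camera images.
- large_cup: the large finjan: white ceramic handleless open coffee cup, rim diameter 66 mm, height 56 mm, foot diameter 41 mm, wall 3 mm, sides flaring (outer diameter 59 mm at 22 mm up, then widening straight to the rim). Loose, about 130 g. Origin: centre of its underside, z up. At the start it stands upright on a 4 mm thick black rubber mat on the cart top.
- medium_cup: the medium finjan: white ceramic handleless open coffee cup, rim diameter 54 mm, height 50 mm, foot diameter 33 mm, wall 3 mm, sides flaring (outer diameter 49 mm at 20 mm up, then widening straight to the rim). Loose, about 90 g. Origin: centre of its underside, z up. At the start it stands upright on a 4 mm thick black rubber mat on the cart top.
- small_cup: the small finjan: white ceramic handleless open coffee cup, rim diameter 42 mm, height 44 mm, foot diameter 26 mm, wall 3 mm, sides flaring (outer diameter 38 mm at 18 mm up, then widening straight to the rim). Loose, about 60 g. Origin: centre of its underside, z up. At the start it stands upright on a 4 mm thick black rubber mat on the cart top.
- large_saucer: the large saucer: cream ceramic, round, rim diameter 116 mm, rim 12 mm high, flat floor about 94 mm across and 5 mm above its underside. Loose; stands on the 4 mm thick base of the oval stainless steel tray. Origin: centre of its underside, z up.
- medium_saucer: the medium saucer: cream ceramic, round, rim diameter 96 mm, rim 12 mm high, flat floor about 74 mm across and 5 mm above its underside. Loose; stands on the 4 mm thick base of the oval stainless steel tray. Origin: centre of its underside, z up.
- small_saucer: the small saucer: cream ceramic, round, rim diameter 76 mm, rim 12 mm high, flat floor about 54 mm across and 5 mm above its underside. Loose; stands on the 4 mm thick base of the oval stainless steel tray. Origin: centre of its underside, z up.
- tea_glass_a: one of two open amber tea glasses with a narrow waist, 50 mm across the top, 68 mm tall, standing among the finjans on the mat; to be left alone. Origin: centre of its underside, z up.
- tea_glass_b: one of two open amber tea glasses with a narrow waist, 50 mm across the top, 68 mm tall, standing among the finjans on the mat; to be left alone. Origin: centre of its underside, z up.
- sugar_bowl: round glass sugar bowl with a steel twist cap, 88 mm across, 73 mm tall, beyond the tray and the mat, midway between them; to be left alone. Origin: centre of its underside, z up.

How it is judged (in metres and radians):
On the way, in this order (a step that is already met when the one before it is completed fails the run):
1. the large finjan stands released on the large saucer (horizontal distance between large_cup and large_saucer below 0.012 m and z of large_cup in the frame of large_saucer between 0.002 and 0.009 m and angle between large_cup's own z axis and vertical below 0.12 rad and linear speed of large_cup below 0.02 m/s and contact force between large_cup and the fingers below 0.05 N), for 0.2 s.
2. the medium finjan stands released on the medium saucer (horizontal distance between medium_cup and medium_saucer below 0.012 m and z of medium_cup in the frame of medium_saucer between 0.002 and 0.009 m and angle between medium_cup's own z axis and vertical below 0.12 rad and linear speed of medium_cup below 0.02 m/s and contact force between medium_cup and the fingers below 0.05 N), for 0.2 s.
3. the small finjan stands released on the small saucer (horizontal distance between small_cup and small_saucer below 0.012 m and z of small_cup in the frame of small_saucer between 0.002 and 0.009 m and angle between small_cup's own z axis and vertical below 0.12 rad and linear speed of small_cup below 0.02 m/s and contact force between small_cup and the fingers below 0.05 N), for 0.2 s.
At the end, for the whole second after the job is handed in: Each finjan stands upright (tilt under 0.12 rad), released and at rest on the floor of the saucer of its own size, its centre within 12 mm of the saucer's centre; saucers, tea glasses and sugar bowl are still in their places (all of step 1 and all of step 2 and all of step 3); the robot touches nothing.
It fails at once if a finjan is tipped over (angle between any of large_cup, medium_cup, small_cup's own z axis and vertical above 0.7 rad).
It fails at once if a finjan is dropped: nothing touches it while it is more than about 20 mm above where it rests ((contact force between large_cup and anything else below 0.01 N and height (world z) of large_cup above 0.03 m) or (contact force between medium_cup and anything else below 0.01 N and height (world z) of medium_cup above 0.03 m) or (contact force between small_cup and anything else below 0.01 N and height (world z) of small_cup above 0.03 m)).
It fails at once if a saucer is shoved more than 30 mm from its place (distance of any of large_saucer, medium_saucer, small_saucer from where it was at the start of the episode above 0.03 m).
It fails at once if a tea glass is moved more than 20 mm or tipped (distance of any of tea_glass_a, tea_glass_b from where it was at the start of the episode above 0.02 m or angle between any of tea_glass_a, tea_glass_b's own z axis and vertical above 0.35 rad).
It fails at once if the sugar bowl is moved more than 20 mm or tipped (distance of sugar_bowl from where it was at the start of the episode above 0.02 m or angle between sugar_bowl's own z axis and vertical above 0.35 rad).
It also fails if it takes over 93 s, if anything falls off the work surface, if the arm or the gripper's body presses on something with over 40 N, if the wrist force passes 120 N, or if a joint passes its speed limit or range.

## Working session

There is one attempt and no reset: what is moved stays moved. The work goes in short steps, Python scripts to look and compute and a tool call to move; the robot and the scene stay as the last step left them, time stands still between calls to the robot, and variables do not carry over. Pictures are saved under pics/ and viewed, at most 14 in all, crops included, and the job is handed in when it is done.

Besides the shell and the picture viewer there is one more tool, called after "Request:" in YAML: its name, and indented under it one key for each argument. apply_moves: Moves the arm, as the interface text tells. Its arguments: {"type":"object","properties":{"series":{"type":"string"},"squeeze":{"type":"number"}},"required":["series"]}

```bash
mkdir -p pics; ls; python3 - <<'E'
from bench import *
import cv2,numpy as np
print(sense(), grip_depth if not callable(grip_depth) else grip_depth())
for n in("scene","side"):
    s=snapshot(n); cv2.imwrite(f"pics/{n}0.png",s["frame"]); np.savez(f"{n}0.npz",**s)
    print(n,s["intrinsics"],s["dist"],s["extrinsics"])
E
```

```text
pics
{'time': 0.0, 'joint_pos': array([ 6.95332671e+01,  7.51521502e+00,  8.53300094e+01,  1.80445856e-03,
        8.72601830e+01, -4.89205508e+00]), 'qd': array([-0.02364058,  0.04369076,  0.00239951,  0.03632823,  0.04847187,
       -0.10613336]), 'joint_efforts': array([ 2.65430208e-04, -5.69394457e+01, -5.00561321e+01, -2.21097525e-04,
        1.42069199e-02,  2.69623496e-05]), 'tool_pos': array([160.86241182, 577.46811831, 230.23630608]), 'tcp_rot': array([-1.79895130e+02, -1.07846800e-02,  1.64425224e+02]), 'ft_force': array([ 0.81136376, -0.49147226,  0.11927768]), 'wrist_torque': array([-0.00409307, -0.00442266, -0.01531087]), 'grip_force': 0.0, 'finger_gap': 85.22259703711279} 18.700000000000003
scene [[565.35430785   0.         313.60033435]
 [  0.         565.35430785 247.52551421]
 [  0.           0.           1.        ]] [-0.10125018  0.          0.          0.          0.        ] [[-5.24715508e-01  5.60351739e-01 -6.40842854e-01  1.29112553e+03]
 [ 8.51094095e-01  3.29686303e-01 -4.08589994e-01  4.61189762e+02]
 [-1.76770023e-02 -7.59811076e-01 -6.49903572e-01  7.98163395e+02]
 [ 0.00000000e+00  0.00000000e+00  0.00000000e+00  1.00000000e+00]]
side [[510.54438607   0.         321.61015017]
 [  0.         510.54438607 243.70360493]
 [  0.           0.           1.        ]] [-0.12970522  0.          0.          0.          0.        ] [[ 9.96344876e-01 -6.78247162e-02  5.19297238e-02  5.13697146e+02]
 [-8.26165464e-02 -6.10600533e-01  7.87617607e-01 -9.48290380e+02]
 [-2.17116236e-02 -7.89029021e-01 -6.13972156e-01  7.79764664e+02]
 [ 0.00000000e+00  0.00000000e+00  0.00000000e+00  1.00000000e+00]]
```

View pics/scene0.png

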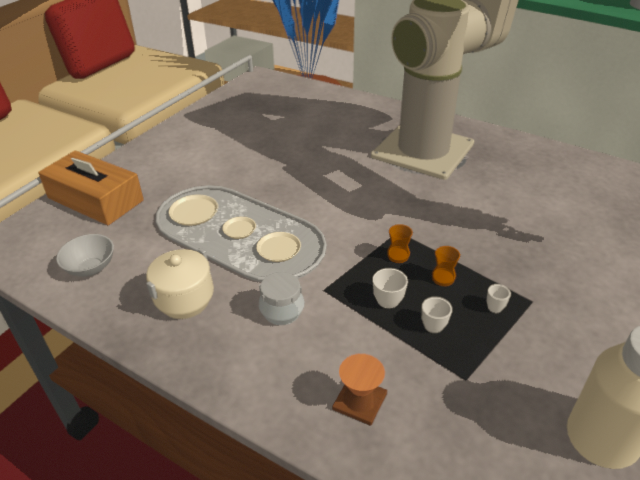

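View pics/side0.png

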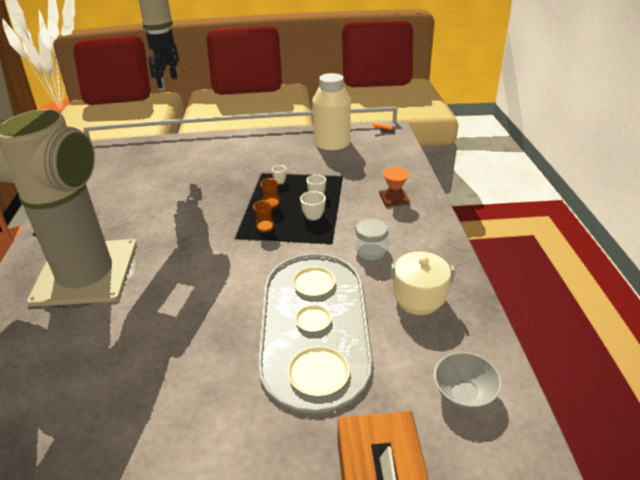

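The scene view shows the large cup at (390,288), the medium at (436,315) and the small at (498,298). The glasses are at (400,243) and (446,266). The saucers are at (193,210) large, (238,228) small and (278,246) medium. The side view shows the same layout: saucers at (319,372), (313,319) and (315,282), cups at (313,206), (316,185) and (279,174).

```bash
cat > h.py <<'E'
import cv2,numpy as np
from scipy.optimize import least_squares
def rays(s,px):
    u=cv2.undistortPoints(np.float64(px).reshape(-1,1,2),s["intrinsics"],s["dist"]).reshape(-1,2)
    return np.c_[u,np.ones(len(u))]
def onplane(s,px,z,E=None):
    E=s["extrinsics"] if E is None else E
    d=rays(s,px)@E[:3,:3].T; o=E[:3,3]
    return o+d*((z-o[2])/d[:,2])[:,None]
def cloud(s,px,E=None):
    E=s["extrinsics"] if E is None else E
    px=np.asarray(px); Z=s["depth"][px[:,1],px[:,0]]
    ok=Z>0
    return (rays(s,px[ok])*Z[ok,None])@E[:3,:3].T+E[:3,3]
def fit(P,r=None):
    c0=P[:,:2].mean(0)
    f=lambda p: np.hypot(*(P[:,:2]-p[:2]).T)-(p[2] if r is None else r)
    q=least_squares(f,[*c0,30],loss="soft_l1",f_scale=1.)
    return q.x, np.std(f(q.x))
def blob(s,lo,hi,seed,R):
    """mask of HSV range, component nearest the seed within a window"""
    m=cv2.inRange(cv2.cvtColor(s["frame"],cv2.COLOR_BGR2HSV),lo,hi)
    w=np.zeros_like(m); cv2.rectangle(w,(seed[0]-R,seed[1]-R),(seed[0]+R,seed[1]+R),255,-1); m&=w
    m=cv2.morphologyEx(m,cv2.MORPH_CLOSE,np.ones((3,3),np.uint8))
    n,l,st,c=cv2.connectedComponentsWithStats(m)
    i=1+np.argmax(st[1:,4]); return np.uint8(l==i)*255
def contour(m):
    c,_=cv2.findContours(m,cv2.RETR_EXTERNAL,cv2.CHAIN_APPROX_NONE)
    return max(c,key=len).reshape(-1,2)
E
python3 - <<'E'
from h import *
S={n:dict(np.load(n+"0.npz")) for n in("scene","side")}
seeds={"scene":dict(L=(390,288),M=(436,315),S=(498,298),SL=(193,210),SS=(238,228),SM=(278,246),A=(400,243),B=(446,266),bowl=(281,298)),
 "side":dict(L=(313,206),M=(316,185),S=(279,174),SL=(319,372),SS=(313,319),SM=(315,282),A=(264,215),B=(270,192),bowl=(371,238))}
ht=dict(L=60,M=54,S=48,SL=16,SM=16,SS=16); rad=dict(L=33,M=27,S=21,SL=58,SM=48,SS=38)
for n,s in S.items():
    hsv=cv2.cvtColor(s["frame"],cv2.COLOR_BGR2HSV)
    for k,(x,y) in seeds[n].items():
        print(n,k,hsv[y,x],end=' ')
        if k in ht:
            if k[0]=='S' and len(k)==2:
                m=blob(s,(15,35,120),(40,160,255),(x,y),42 if k=="SL" else 32)
                C=contour(m); P=onplane(s,C,16); q,r=fit(P); print(q,r,len(C), "boundingbox",cv2.boundingRect(C))
            else:
                m=blob(s,(0,0,90),(40,70,255),(x,y),22); m2=np.argwhere(m)[:,::-1]
                C=cloud(s,m2); T=C[(abs(C[:,2]-ht[k])<5)]
                q,r=fit(T,rad[k]-1.5); print(cv2.boundingRect(m),"z",np.percentile(C[:,2],[2,50,98]),len(T),q[:2],r)
                c=contour(m);P=onplane(s,c,ht[k]); o=s["extrinsics"][:3,3]
                far=np.hypot(*(P-o)[:,:2].T); P=P[c[:,1]<c[:,1].min()+ (9 if k!='S' else 6)]; print("   contour",fit(P,rad[k]))
        elif k!="bowl":
            m=blob(s,(0,150,60),(16,255,255),(x,y),18);m2=np.argwhere(m)[:,::-1];C=cloud(s,m2);T=C[C[:,2]>62];print(np.percentile(C[:,2],98),len(T),T.mean(0), fit(T,24))
        else:
            yy,xx=np.mgrid[y-25:y+25,x-25:x+25];C=cloud(s,np.c_[xx.ravel(),yy.ravel()]);T=C[C[:,2]>60];print(T.mean(0),C[C[:,2]>30].min(0),C[C[:,2]>30].max(0))
E
```

```text
scene L [ 19  38 148] (372, 268, 36, 40) z [ 4.33508071 41.16916597 60.70647345] 218 [570.30747371 169.53546796] 1.448552214378293
   contour (array([569.88746885, 169.51041407,  30.        ]), np.float64(0.5712750762651058))
scene M [ 19  38 147] (422, 296, 31, 37) z [ 1.99357765 35.27680075 54.21883673] 180 [587.22630588 271.86340673] 1.4239798474071963
   contour (array([585.31300512, 271.45684655,  30.        ]), np.float64(0.6996107480973952))
scene S [ 19  37 173] (485, 276, 36, 37) z [-3.02521567 18.44947517 48.33971497] 133 [483.83375764 356.39272871] 1.6061467455084524
   contour (array([451.09357294, 355.75970825,  30.        ]), np.float64(7.1986296311066535))
scene SL [ 20  66 218] [ 544.34600761 -346.70156701   59.6595117 ] 1.688695170672344 118 boundingbox (168, 194, 51, 33)
scene SS [ 20  65 219] [ 543.62765882 -212.10929286   38.9442755 ] 1.5507788564534697 81 boundingbox (222, 216, 35, 24)
scene SM [ 21  66 218] [553.04650789 -98.97728837  48.62198247] 1.1393559570491452 107 boundingbox (256, 231, 46, 32)
scene A [ 16 241  93] 72.50790840362139 167 [440.23836168 132.
[... 1232 characters left out ...]
255] [ 543.81314976 -208.08877807   55.15653368] 19.07958950740261 208 boundingbox (294, 287, 43, 52)
side SM [ 29  21 255] [552.93226866 -59.19300426  71.4247775 ] 20.10775834625088 176 boundingbox (283, 250, 65, 22)
side A [ 13 255 101] 75.23609049524482 172 [437.45333707 132.25980758  69.35469482] (array([438.25265306, 129.85737651,  30.        ]), np.float64(2.1283274595684203))
side B [ 14 255  97] 76.14601576099751 279 [446.19882181 192.51556377  69.84414286] (array([446.52874822, 192.85037895,  30.        ]), np.float64(16.581641555678132))
side bowl [ 25  38 127] [693.47710199  -0.72829107  72.53942892] [651.95574638 -38.30769107  30.05093722] [734.92144443  46.93090384  78.81494247]
```

Request:
apply_moves:
  series: "0 0 0 0.06 -1;0 0 0 0.06 -1;0 0 0 0.06 -1;0 0 0 0.06 -1;0 0 0 0.06 -1"
  squeeze: 30

```text
time: 0.52
tool_pos: [160.9, 577.7, 230.7]
tcp_rot: [-179.9, 0.0, 129.7]
ft_force: [1.0, -0.4, 0.0]
finger_gap: 85.6
grip_force: 0.0
```

Request:
apply_moves:
  series: "0 0 0 0.06 -1;0 0 0 0.06 -1;0 0 0 0.06 -1;0 0 0 0.06 -1;0 0 0 0.06 -1"

```text
time: 0.93
tool_pos: [160.9, 577.6, 230.6]
tcp_rot: [-180.0, 0.1, 95.3]
ft_force: [0.6, -0.0, -0.3]
finger_gap: 85.5
grip_force: 0.0
```

Request:
apply_moves:
  series: "-0.12 0.12 0 0.05 -1;-0.12 0.12 0 0 -1;-0.12 0.12 0 0 -1;-0.12 0.12 0 0 -1;-0.12 0.12 0 0 -1"

```text
time: 1.35
tool_pos: [311.7, 431.9, 230.8]
tcp_rot: [-180.0, 0.0, 90.0]
ft_force: [0.6, 0.2, -0.7]
finger_gap: 85.4
grip_force: 0.0
```

Request:
apply_moves:
  series: "-0.1 0.12 0 0 -1;-0.1 0.12 0 0 -1;-0.1 0.12 0 0 -1;0 0.12 0 0 -1;0 0 0 0 -1"

```text
time: 1.77
tool_pos: [447.5, 350.5, 229.2]
tcp_rot: [-180.0, 0.1, 89.7]
ft_force: [0.2, -1.0, -0.4]
finger_gap: 85.7
grip_force: 0.0
```

Request:
apply_moves:
  series: "-0.12 0.1 0 0 -1;-0.12 0.1 0 0 -1;-0.12 0.05 0 0 -1;0 0 0 0 -1;0 0 0 0 -1"

```text
time: 2.18
tool_pos: [511.7, 251.6, 230.7]
tcp_rot: [-179.9, 0.0, 89.7]
ft_force: [0.4, -0.1, 0.8]
finger_gap: 85.1
grip_force: 0.0
```

```bash
cat >> h.py <<'E'
def wrist(name):
    from bench import sense,snapshot
    from scipy.spatial.transform import Rotation as R
    t=sense(); s=snapshot("wrist"); E=np.eye(4)
    E[:3,:3]=R.from_euler("xyz",t["tcp_rot"],degrees=True).as_matrix(); E[:3,3]=t["tool_pos"]
    s["extrinsics"]=E@s["tool_from_camera"]; cv2.imwrite(f"pics/{name}.png",s["frame"]); np.savez(name+".npz",**s); return s
def topix(s,P):
    E=np.linalg.inv(s["extrinsics"]); p,_=cv2.projectPoints(np.float64(P).reshape(-1,1,3),cv2.Rodrigues(E[:3,:3])[0],E[:3,3],s["intrinsics"],s["dist"]); return p.reshape(-1,2)
E
python3 - <<'E'
from h import *
s=wrist("w1"); print(s["extrinsics"].round(2),s["intrinsics"])
print(topix(s,[[569.5,169.5,60],[586,271.5,54],[484,356,48],[441,131,70],[458.4,238,70]]).round())
E
```

```text
[[ 1.0000e+00 -0.0000e+00 -0.0000e+00  5.1198e+02]
 [-0.0000e+00 -9.6000e-01 -2.6000e-01  3.1809e+02]
 [-0.0000e+00  2.6000e-01 -9.6000e-01  3.7313e+02]
 [ 0.0000e+00  0.0000e+00  0.0000e+00  1.0000e+00]] [[392.12667376   0.         317.46366919]
 [  0.         392.12667376 232.92723387]
 [  0.           0.           1.        ]]
[[385. 302.]
 [409. 185.]
 [282.  76.]
 [238. 348.]
 [251. 230.]]
```

View pics/w1.png

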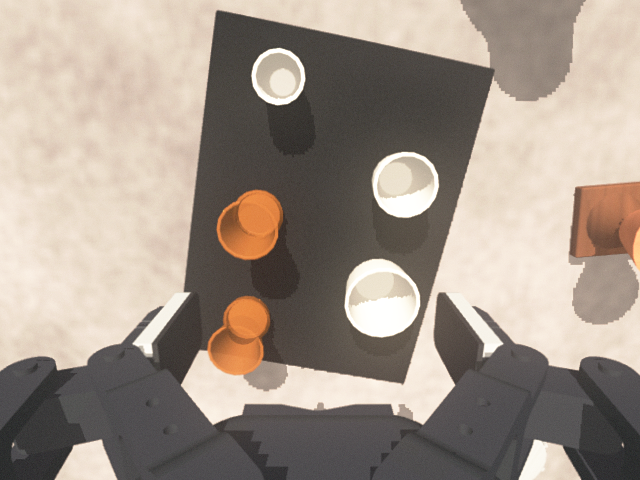

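The wrist view shows the small cup at (278,76), the medium at (405,184) and the large at (382,298), with the glasses at (248,228) and (237,350). My predicted pixels agree to within about 4 px. Next I'll refine the rim fits.

```bash
cat >> h.py <<'E'
def rims(s,seeds,ht={"L":60,"M":54,"S":48},rad={"L":33,"M":27,"S":21},lo=(0,0,120),hi=(40,90,255),R=45):
    for k,p in seeds.items():
        m=blob(s,lo,hi,p,R); c=cv2.convexHull(contour(m)).reshape(-1,2)
        full=np.zeros_like(m); cv2.fillPoly(full,[c],255); c=contour(full)
        P=onplane(s,c,ht[k]); q,_=fit(P,rad[k]); f,r=fit(P); C=cloud(s,np.argwhere(m)[:,::-1])
        print(k,cv2.boundingRect(c),"fixedR",q[:2].round(1),"free",f.round(1),round(r,2),"z",np.percentile(C[:,2],[5,97]).round(1))
E
python3 - <<'E'
from h import *
s=dict(np.load("w1.npz"))
rims(s,dict(L=(382,298),M=(405,184),S=(278,76)))
E
```

```text
L (344, 258, 77, 80) fixedR [566.6 170.7] free [566.2 172.   35.5] 2.11 z [ 7.4 60.2]
M (371, 151, 68, 67) fixedR [582.8 271.5] free [582.7 271.5  27.5] 0.58 z [ 4.7 54.5]
S (251, 48, 55, 58) fixedR [480.9 355.6] free [480.9 355.6  21.1] 0.22 z [ 5.  48.6]
```

Request:
apply_moves:
  series: "-0.09 0.062 0 0 -1;-0.09 0.062 0.05 0 -1;-0.09 0.062 0.1 0 -1;0 0 0.1 0 -1;0 0 0.1 0 -1"

```text
time: 2.65
tool_pos: [566.3, 174.3, 127.4]
tcp_rot: [179.9, -0.0, 89.9]
ft_force: [1.1, 0.7, -0.2]
finger_gap: 85.1
grip_force: 0.0
```

Request:
apply_moves:
  series: "0 0 0.05 0 -1;0 0 0 0 -1;0 0 0 0 -1"

```text
time: 2.9
tool_pos: [564.4, 175.2, 112.3]
tcp_rot: [-179.9, 0.0, 90.0]
ft_force: [-0.3, -0.7, -0.3]
finger_gap: 85.4
grip_force: 0.0
```

```bash
python3 - <<'E'
from h import *
s=wrist("w2")
rims(s,dict(L=tuple(topix(s,[567.5,170,60])[0].astype(int))),R=90)
E
```

```text
L (262, 202, 125, 124) fixedR [567.3 169.4] free [567.3 169.6  33.4] 0.8 z [ 7.9 60.2]
```

View pics/w2.png

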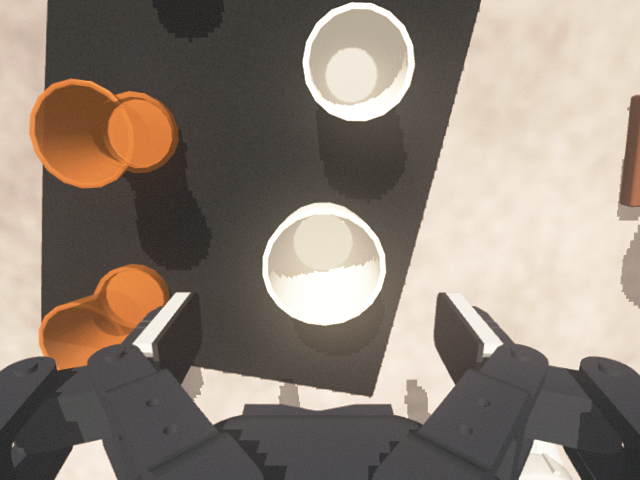

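The large cup's rim centre is at about (322,264) px, which gives (567.3,169.5). The pads at x≈160 and x≈470 px straddle it, and the glasses are clear of them.

Request:
apply_moves:
  series: "-0.018 0.008 0 0 -1;0 0 0.08 0 -1;0 0 0.1 0 -1;0 0 0.1 0 -1;0 0 0.04 0 -1"

```text
time: 3.37
tool_pos: [567.1, 168.3, 15.1]
tcp_rot: [-179.9, 0.0, 90.0]
ft_force: [-0.6, 0.7, -0.7]
finger_gap: 85.3
grip_force: 0.0
```

Request:
apply_moves:
  series: "0 0 0 0 -1;0 0 0 0 -1"

```text
time: 3.53
tool_pos: [568.8, 168.7, 18.3]
tcp_rot: [180.0, -0.0, 90.0]
ft_force: [0.5, 0.4, 1.1]
finger_gap: 85.2
grip_force: 0.0
```

Request:
apply_moves:
  series: "0 0 0 0 1;0 0 0 0 1;0 0 0 0 1;0 0 0 0 1;0 0 0 0 1"
  squeeze: 35

```text
time: 3.95
tool_pos: [570.1, 169.1, 20.5]
tcp_rot: [179.8, -0.1, 90.0]
ft_force: [-3.7, 0.8, 8.6]
finger_gap: 64.4
grip_force: 36.4
```

Request:
apply_moves:
  series: "0 0 0 0 1;0 0 0 0 1;0 0 -0.01 0 1;0 0 -0.03 0 1;0 0 0 0 1"

```text
time: 4.37
tool_pos: [569.9, 168.9, 32.0]
tcp_rot: [179.8, -0.0, 89.9]
ft_force: [0.4, -0.0, -0.8]
finger_gap: 64.1
grip_force: 39.0
```

```bash
python3 - <<'E'
from h import *
s=wrist("w3")
from bench import sense; print([sense()[k] for k in("tool_pos","finger_gap","grip_force","ft_force")])
E
```

```text
[array([569.67623361, 168.89353311,  31.27768733]), 64.29326478194257, 38.98136482341215, array([-0.20792603,  0.29543488, -0.00694927])]
```

View pics/w3.png

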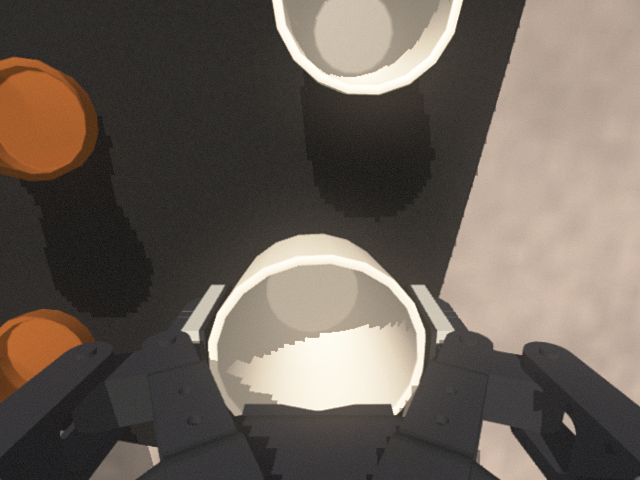

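The large cup is held level between the pads, with its rim centred at about (318,345) px. I'll lift it and carry it.

Request:
apply_moves:
  series: "0 0 -0.06 0 1;0 0 -0.08 0 1;-0.03 0 -0.08 0 1;-0.07 -0.005 0 0 1;-0.1 -0.005 0 0 1"

```text
time: 4.83
tool_pos: [566.9, 109.9, 98.0]
tcp_rot: [179.7, -0.1, 90.1]
ft_force: [-0.5, -0.3, -2.3]
finger_gap: 64.5
grip_force: 39.3
```

Request:
apply_moves:
  series: "-0.11 -0.006 0 0 1;-0.11 -0.006 0 0 1;-0.11 -0.006 0 0 1;-0.11 -0.006 0 0 1;-0.11 -0.006 0 0 1"

```text
time: 5.25
tool_pos: [555.6, -57.9, 95.4]
tcp_rot: [180.0, 0.0, 90.0]
ft_force: [-0.3, -0.7, -0.7]
finger_gap: 64.4
grip_force: 39.3
```

Request:
apply_moves:
  series: "-0.11 -0.006 0 0 1;-0.11 -0.006 0 0 1;-0.11 -0.006 0 0 1;-0.06 -0.005 0 0 1;-0.02 0 0 0 1"

```text
time: 5.67
tool_pos: [548.5, -182.7, 95.4]
tcp_rot: [180.0, 0.1, 89.8]
ft_force: [0.2, 0.9, -1.8]
finger_gap: 64.1
grip_force: 39.3
```

Request:
apply_moves:
  series: "0 0 0 0 1;0 0 0 0 1;0 0 0 0 1"

```text
time: 5.92
tool_pos: [549.0, -178.1, 95.0]
tcp_rot: [-180.0, -0.0, 90.0]
ft_force: [0.9, -0.2, -1.7]
finger_gap: 64.3
grip_force: 39.3
```

```bash
python3 - <<'E'
from h import *
from bench import sense
s=wrist("w4"); print([sense()[k] for k in("tool_pos","finger_gap","grip_force","ft_force")])
print(topix(s,[[544.5,-347,16],[543.6,-212,16],[553,-99,16]]))
E
```

```text
[array([ 549.03490165, -178.01880305,   95.04928499]), 64.30970482688147, 39.326364495791495, array([ 0.55434972,  0.12193773, -0.95643954])]
[[311.54167235 470.27972455]
 [309.13663841 295.8623025 ]
 [325.46298926 102.03892643]]
```

View pics/w4.png

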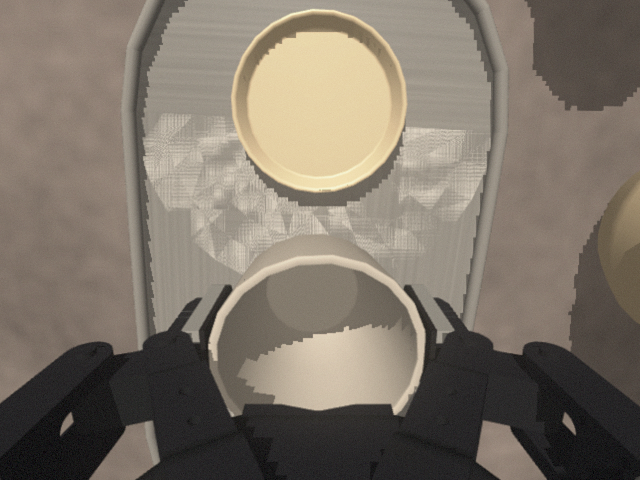

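Request:
apply_moves:
  series: "-0.06 0 0 0 1;-0.09 0 0 0 1;-0.09 0 0 0 1;-0.09 0 0 0 1;-0.09 0 0 0 1"

```text
time: 6.38
tool_pos: [549.3, -305.0, 95.2]
tcp_rot: [180.0, -0.0, 90.1]
ft_force: [0.4, -0.3, -0.7]
finger_gap: 64.3
grip_force: 39.3
```

Request:
apply_moves:
  series: "-0.09 0 0 0 1;-0.09 0 0 0 1;-0.09 0 0 0 1;-0.09 0 0 0 1;-0.05 0 0 0 1"

```text
time: 6.8
tool_pos: [548.9, -429.9, 95.2]
tcp_rot: [180.0, 0.0, 90.0]
ft_force: [0.5, -0.5, -1.5]
finger_gap: 63.8
grip_force: 39.3
```

Request:
apply_moves:
  series: "0 0 0 0 1;0 0 0 0 1;0 0 0 0 1"

```text
time: 7.05
tool_pos: [549.1, -426.8, 94.8]
tcp_rot: [-180.0, -0.1, 90.0]
ft_force: [0.5, -0.6, -1.8]
finger_gap: 64.2
grip_force: 39.3
```

```bash
cat >> h.py <<'E'
def saucers(s,seeds,rad=dict(L=58,M=48,S=38)):
    for k,p in seeds.items():
        m=blob(s,(14,50,90),(35,200,255),tuple(int(v) for v in p),110); c=cv2.convexHull(contour(m)).reshape(-1,2)
        full=np.zeros_like(m); cv2.fillPoly(full,[c],255); c=contour(full)
        c=c[(c[:,0]>2)&(c[:,1]>2)&(c[:,0]<637)]
        P=onplane(s,c,16); q,_=fit(P,rad[k]); f,r=fit(P)
        print(k,cv2.boundingRect(c),"fixedR",q[:2].round(1),"free",f.round(1),round(r,2),"z",np.percentile(cloud(s,np.argwhere(m)[:,::-1])[:,2],[5,50,97]).round(1))
E
python3 - <<'E'
from h import *
from bench import sense
s=dict(np.load("w4.npz")); saucers(s,dict(M=(319,100)))
s=wrist("w5"); print([sense()[k] for k in("tool_pos","finger_gap","grip_force","ft_force")])
print(topix(s,[[543.,-347,16],[541.6,-212,16]])); saucers(s,dict(L=topix(s,[543.,-347,16])[0]))
E
```

```text
M (231, 10, 177, 184) fixedR [ 549.4 -100.9] free [ 549.4 -100.9   47.5] 0.28 z [ 7.7  9.2 16.1]
[array([ 549.17682239, -426.64679836,   94.88302263]), 63.91508717479949, 39.33259302692022, array([-0.02912413,  0.30066046, -2.11432451])]
[[ 306.6501037   100.84021433]
 [ 302.09887199 -199.4408092 ]]
L (196, 3, 213, 208) fixedR [ 540.4 -349.8] free [ 540.3 -350.    57.5] 0.31 z [ 7.7  9.1 15.9]
```

View pics/w5.png

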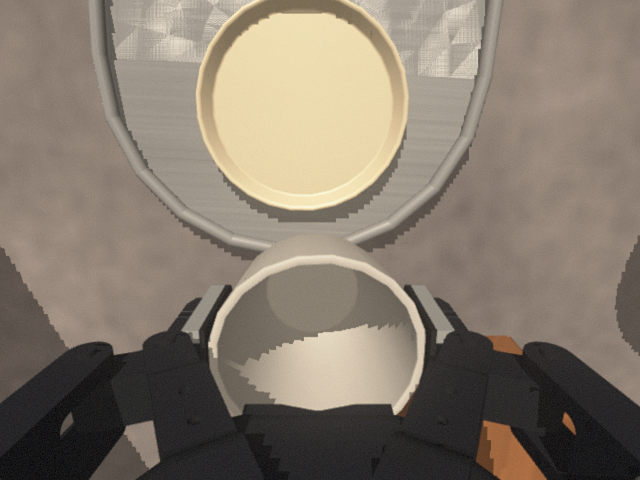

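The large saucer is centred at (302,102) px, which gives (540.4,-350). The cup sits level in the grip.

Request:
apply_moves:
  series: "0.05 -0.01 0 0 1;0.08 -0.01 0 0 1;0.08 -0.009 0 0 1;0.044 0 0 0 1;0 0 0.05 0 1"

```text
time: 7.52
tool_pos: [542.5, -349.5, 83.6]
tcp_rot: [179.8, 0.1, 90.1]
ft_force: [0.3, 0.2, -0.4]
finger_gap: 64.4
grip_force: 39.4
```

Request:
apply_moves:
  series: "0 0 0.06 0 1;0 0 0.05 0 1;0 0 0.03 0 1;0 0 0 0 1;0 0 0 0 1"

```text
time: 7.93
tool_pos: [539.6, -351.8, 37.4]
tcp_rot: [-179.9, -0.1, 89.9]
ft_force: [-0.6, -1.3, -0.4]
finger_gap: 64.0
grip_force: 39.4
```

```bash
python3 - <<'E'
from bench import sense
print([sense()[k].round(2) for k in("tool_pos","ft_force")])
E
```

```text
[array([ 539.63, -351.77,   37.43]), array([-0.56, -1.32, -0.4 ])]
```

Request:
apply_moves:
  series: "0.002 0 0.015 0 1;0 0 0.012 0 1;0 0 0 0 1"

```text
time: 8.18
tool_pos: [540.0, -351.7, 29.9]
tcp_rot: [180.0, 0.0, 89.9]
ft_force: [-0.3, 0.5, -1.0]
finger_gap: 64.1
grip_force: 39.4
```

Request:
apply_moves:
  series: "0 0 0.005 0 1;0 0 0 0 1"

```text
time: 8.35
tool_pos: [540.1, -351.7, 28.7]
tcp_rot: [180.0, 0.0, 89.9]
ft_force: [0.4, 0.1, -1.5]
finger_gap: 64.2
grip_force: 39.4
```

Request:
apply_moves:
  series: "0 0 0.005 0 1;0 0 0 0 1"

```text
time: 8.52
tool_pos: [540.1, -351.6, 27.0]
tcp_rot: [180.0, 0.0, 89.9]
ft_force: [-0.1, 0.0, -1.7]
finger_gap: 64.2
grip_force: 39.4
```

Request:
apply_moves:
  series: "0 0 0.004 0 1;0 0 0 0 1;0 0 0 0 1"

```text
time: 8.77
tool_pos: [540.1, -351.6, 25.9]
tcp_rot: [180.0, 0.0, 89.9]
ft_force: [-0.4, 0.1, -1.3]
finger_gap: 64.3
grip_force: 39.4
```

Request:
apply_moves:
  series: "0 0 0.004 0 1;0 0 0 0 1;0 0 0 0 1"

```text
time: 9.02
tool_pos: [540.2, -352.0, 25.7]
tcp_rot: [180.0, 0.0, 89.9]
ft_force: [-2.7, 1.3, 4.8]
finger_gap: 64.3
grip_force: 39.8
```

Request:
apply_moves:
  series: "0 0 0.003 0 1;0 0 0 0 1;0 0 0 0 1"

```text
time: 9.27
tool_pos: [540.3, -352.3, 25.6]
tcp_rot: [180.0, 0.1, 89.9]
ft_force: [-5.6, 1.7, 10.6]
finger_gap: 64.3
grip_force: 40.3
```

Contact at TCP z 25.7. I'll relax slightly and open.

Request:
apply_moves:
  series: "0 0 -0.003 0 1;0 0 0 0 0.2;0 0 0 0 -0.3;0 0 0 0 -1;0 0 0 0 -1"

```text
time: 9.68
tool_pos: [540.2, -351.5, 24.6]
tcp_rot: [180.0, 0.0, 89.9]
ft_force: [-0.2, 0.3, 0.5]
finger_gap: 85.0
grip_force: 0.0
```

Request:
apply_moves:
  series: "0 0 0 0 -1;0 0 -0.02 0 -1;0 0 -0.06 0 -1;0 0 -0.1 0 -1;0 0 -0.1 0 -1"

```text
time: 10.1
tool_pos: [539.0, -350.7, 108.3]
tcp_rot: [-179.9, -0.1, 89.9]
ft_force: [0.8, -1.3, 0.6]
finger_gap: 85.7
grip_force: 0.0
```

Request:
apply_moves:
  series: "-0.08 0 -0.05 0 -1;-0.1 0 0 0 -1;-0.1 0 0 0 -1;0 0 0 0 -1;0 0 0 0 -1"

```text
time: 10.52
tool_pos: [539.5, -437.1, 123.7]
tcp_rot: [180.0, 0.0, 89.8]
ft_force: [0.5, 1.4, -0.5]
finger_gap: 85.3
grip_force: 0.0
```

```bash
python3 - <<'E'
from h import *
from bench import sense
s=wrist("w6"); print(sense()["tool_pos"])
p=topix(s,[540.4,-350,40])[0]; print(p); saucers(s,dict(L=p))
rims(s,dict(L=tuple(p.astype(int))),ht=dict(L=65),lo=(0,0,130),hi=(40,48,255),R=60)
E
```

```text
[ 539.69195547 -435.76700722  123.42844713]
[319.14780728  87.26026791]
L (224, 3, 191, 183) fixedR [ 540.3 -349.5] free [ 540.3 -349.9   57.4] 0.28 z [ 7.8 10.1 16.6]
L (259, 27, 121, 121) fixedR [ 538.4 -350.7] free [ 541.2 -353.6   29. ] 4.73 z [12.7 65.2]
```

View pics/w6.png

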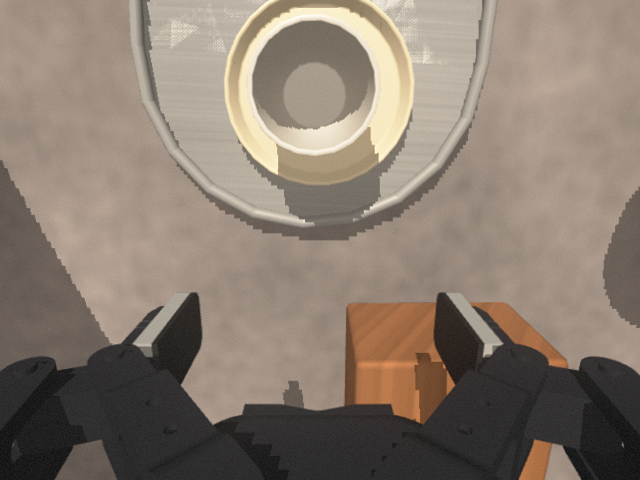

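The large cup stands upright in its saucer: rim centred at (315,85) px, saucer at (319,90), so within about 2 mm. Next is the medium cup.

Request:
apply_moves:
  series: "0.06 0.008 0 0 -1;0.12 0.008 0 0 -1;0.13 0.008 0 0 -1;0.13 0.008 0 0 -1;0.13 0.008 0 0 -1"

```text
time: 10.98
tool_pos: [551.8, -261.6, 123.5]
tcp_rot: [-180.0, -0.0, 90.0]
ft_force: [0.8, 0.6, 0.3]
finger_gap: 85.5
grip_force: 0.0
```

Request:
apply_moves:
  series: "0.13 0.008 0 0 -1;0.13 0.008 0 0 -1;0.13 0.008 0 0 -1;0.13 0.008 0 0 -1;0.13 0.008 0 0 -1"

```text
time: 11.4
tool_pos: [563.6, -66.5, 123.8]
tcp_rot: [180.0, -0.0, 90.0]
ft_force: [0.3, 0.1, 1.4]
finger_gap: 85.5
grip_force: 0.0
```

Request:
apply_moves:
  series: "0.13 0.008 0 0 -1;0.13 0.008 0 0 -1;0.13 0.008 0 0 -1;0.13 0.008 0 0 -1;0.13 0.008 0 0 -1"

```text
time: 11.82
tool_pos: [575.4, 128.4, 123.8]
tcp_rot: [-180.0, -0.0, 90.0]
ft_force: [0.1, -0.1, -0.6]
finger_gap: 85.6
grip_force: 0.0
```

Request:
apply_moves:
  series: "0.13 0.008 0 0 -1;0.13 0.008 0 0 -1;0.11 0.008 0 0 -1;0 0 0 0 -1;0 0 0 0 -1"

```text
time: 12.23
tool_pos: [582.4, 239.3, 123.5]
tcp_rot: [-180.0, -0.0, 90.2]
ft_force: [0.1, -0.4, 0.4]
finger_gap: 85.7
grip_force: 0.0
```

```bash
python3 - <<'E'
from h import *
from bench import sense
s=dict(np.load("w2.npz")); rims(s,dict(M=(358,62)),R=65)
s=wrist("w7"); print(sense()["tool_pos"])
p=topix(s,[582.8,271,54])[0]; print(p); rims(s,dict(M=tuple(p.astype(int))),R=75)
E
```

```text
M (302, 2, 113, 120) fixedR [583.4 270.9] free [583.4 270.9  26.8] 0.15 z [ 7.9 54.4]
[582.69766374 237.63632345 123.43486681]
[318.93665882 192.06492491]
M (271, 141, 100, 99) fixedR [583.5 271.2] free [583.5 271.2  27. ] 0.18 z [ 5.7 54.3]
```

Two views agree on the medium cup: (583.5,271.2).

Request:
apply_moves:
  series: "0.06 0.003 0 0 -1;0.051 0 0.03 0 -1;0 0 0.1 0 -1;0 0 0.1 0 -1;0 0 0.08 0 -1"

```text
time: 12.7
tool_pos: [583.7, 269.2, 28.2]
tcp_rot: [-179.9, 0.0, 89.9]
ft_force: [-0.1, -0.7, -0.7]
finger_gap: 85.2
grip_force: 0.0
```

Request:
apply_moves:
  series: "0 0 0.045 0 -1;0 0 0 0 -1;0 0 0 0 -1"

```text
time: 12.95
tool_pos: [584.2, 269.1, 16.5]
tcp_rot: [-179.9, 0.0, 89.9]
ft_force: [1.0, -0.7, 1.2]
finger_gap: 85.3
grip_force: 0.0
```

```bash
python3 - <<'E'
from h import *
from bench import sense
s=wrist("w8"); print(sense()["tool_pos"])
E
```

```text
[585.522767   269.66219246  18.27107832]
```

View pics/w8.png

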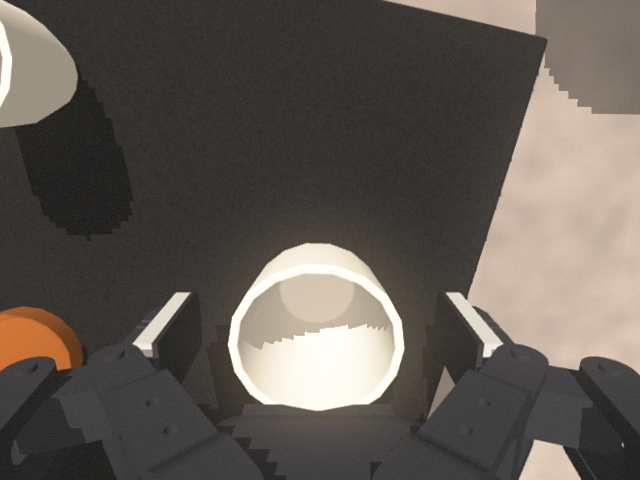

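The medium cup is centred between the open pads: rim from 229 to 404 px, centre 317. I'll close on it and lift a little.

Request:
apply_moves:
  series: "0.005 0 0 0 -1;0 0 0 0 1;0 0 0 0 1;0 0 0 0 1;0 0 0 0 1"

```text
time: 13.42
tool_pos: [585.5, 271.6, 18.6]
tcp_rot: [179.9, -0.0, 89.9]
ft_force: [-1.6, 0.7, 4.9]
finger_gap: 51.7
grip_force: 35.6
```

Request:
apply_moves:
  series: "0 0 0 0 1;0 0 0 0 1;0 0 0 0 1;0 0 0 0 1;0 0 0 0 1"

```text
time: 13.83
tool_pos: [585.5, 271.6, 18.6]
tcp_rot: [179.9, -0.0, 89.9]
ft_force: [-2.5, -0.0, 5.7]
finger_gap: 51.5
grip_force: 35.7
```

Request:
apply_moves:
  series: "0 0 -0.01 0 1;0 0 -0.02 0 1;0 0 0 0 1;0 0 0 0 1"

```text
time: 14.17
tool_pos: [585.2, 271.3, 26.9]
tcp_rot: [179.9, -0.0, 89.9]
ft_force: [0.6, 0.2, -1.1]
finger_gap: 51.2
grip_force: 36.6
```

```bash
python3 - <<'E'
from h import *
from bench import sense
s=wrist("w9"); print(sense()["tool_pos"],sense()["ft_force"])
rims(s,dict(M=(317,330)),R=100)
E
```

```text
[584.92689694 271.22361791  26.40909079] [ 0.32467222 -0.21450545 -1.54189979]
M (233, 248, 169, 164) fixedR [584.9 269.4] free [584.7 270.   29.1] 1.69 z [17.2 63.2]
```

View pics/w9.png

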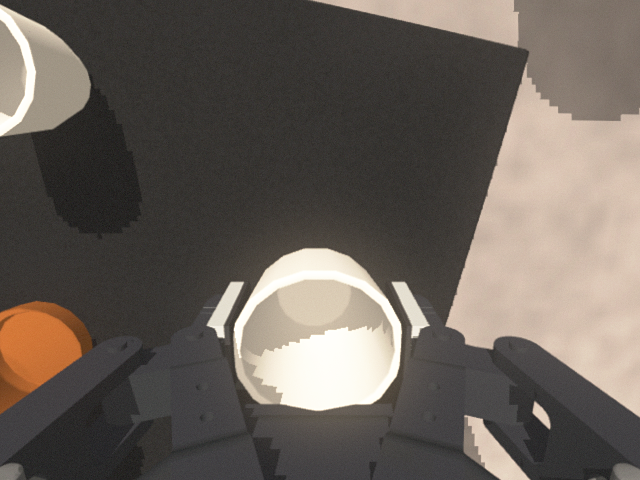

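The medium cup is held level, with its rim centred at (318,340) px. I'll carry it to the medium saucer.

Request:
apply_moves:
  series: "0 0 -0.06 0 1;0 0 -0.08 0 1;-0.03 -0.005 -0.08 0 1;-0.07 -0.01 -0.015 0 1;-0.1 -0.01 0 0 1"

```text
time: 14.63
tool_pos: [578.9, 212.9, 99.9]
tcp_rot: [179.7, -0.1, 90.1]
ft_force: [1.0, -1.1, -0.8]
finger_gap: 51.0
grip_force: 36.9
```

Request:
apply_moves:
  series: "-0.12 -0.01 0 0 1;-0.12 -0.01 0 0 1;-0.12 -0.01 0 0 1;-0.12 -0.01 0 0 1;-0.12 -0.01 0 0 1"

```text
time: 15.05
tool_pos: [561.4, 29.7, 96.5]
tcp_rot: [-180.0, 0.0, 90.0]
ft_force: [0.8, 0.6, -1.1]
finger_gap: 51.3
grip_force: 36.9
```

Request:
apply_moves:
  series: "-0.12 -0.01 0 0 1;-0.12 -0.01 0 0 1;-0.12 -0.01 0 0 1;-0.06 -0.01 0 0 1;-0.021 -0.004 0 0 1"

```text
time: 15.47
tool_pos: [548.0, -104.3, 96.5]
tcp_rot: [-180.0, 0.0, 89.8]
ft_force: [-0.1, 0.4, -0.9]
finger_gap: 51.3
grip_force: 36.9
```

Request:
apply_moves:
  series: "0 0 0.05 0 1;0 0 0.08 0 1;0 0 0.08 0 1;0 0 0 0 1;0 0 0 0 1"

```text
time: 15.88
tool_pos: [547.0, -99.9, 32.1]
tcp_rot: [-179.8, -0.1, 90.0]
ft_force: [0.4, -0.7, -1.5]
finger_gap: 51.5
grip_force: 37.1
```

Request:
apply_moves:
  series: "-0.002 0.005 0.01 0 1;0 0 0.006 0 1;0 0 0 0 1"

```text
time: 16.13
tool_pos: [551.3, -101.8, 30.1]
tcp_rot: [179.9, 0.0, 90.0]
ft_force: [-0.0, -0.9, -1.4]
finger_gap: 51.3
grip_force: 37.1
```

Request:
apply_moves:
  series: "0 0 0.004 0 1;0 0 0 0 1;0 0 0 0 1"

```text
time: 16.38
tool_pos: [550.4, -101.7, 28.1]
tcp_rot: [180.0, 0.0, 89.9]
ft_force: [-0.9, 0.9, -1.2]
finger_gap: 51.4
grip_force: 37.1
```

Request:
apply_moves:
  series: "0 0 0.004 0 1;0 0 0 0 1;0 0 0 0 1"

```text
time: 16.63
tool_pos: [550.1, -101.7, 26.4]
tcp_rot: [-180.0, -0.0, 89.9]
ft_force: [0.4, -1.4, -1.1]
finger_gap: 51.1
grip_force: 37.1
```

Request:
apply_moves:
  series: "0 0 0.004 0 1;0 0 0 0 1;0 0 0 0 1"

```text
time: 16.88
tool_pos: [550.1, -101.7, 25.1]
tcp_rot: [-180.0, -0.0, 89.9]
ft_force: [0.2, 1.1, -0.4]
finger_gap: 51.3
grip_force: 37.1
```

Request:
apply_moves:
  series: "0 0 0.004 0 1;0 0 0 0 1;0 0 0 0 1"

```text
time: 17.13
tool_pos: [550.1, -101.6, 23.9]
tcp_rot: [-180.0, -0.0, 89.9]
ft_force: [-0.2, 0.5, -1.4]
finger_gap: 51.2
grip_force: 37.1
```

Request:
apply_moves:
  series: "0 0 0.003 0 1;0 0 0 0 1;0 0 0 0 1"

```text
time: 17.38
tool_pos: [550.3, -101.8, 23.6]
tcp_rot: [180.0, 0.0, 89.9]
ft_force: [-3.0, 0.1, 4.9]
finger_gap: 51.4
grip_force: 37.7
```

Request:
apply_moves:
  series: "0 0 0.003 0 1;0 0 0 0 1;0 0 0 0 1"

```text
time: 17.63
tool_pos: [550.4, -101.9, 23.6]
tcp_rot: [180.0, 0.0, 89.9]
ft_force: [-7.2, 1.2, 13.3]
finger_gap: 51.4
grip_force: 38.4
```

Contact at 23.6. I'll release, rise, and move back to look.

Request:
apply_moves:
  series: "0 0 -0.004 0 1;0 0 0 0 0.3;0 0 0 0 -0.2;0 0 0 0 -1;0 0 0 0 -1"

```text
time: 18.05
tool_pos: [550.1, -101.6, 23.2]
tcp_rot: [-180.0, -0.0, 89.9]
ft_force: [-0.6, 0.0, -1.0]
finger_gap: 73.8
grip_force: 0.0
```

Request:
apply_moves:
  series: "0 0 0 0 -1;0 0 -0.02 0 -1;0 0 -0.06 0 -1;0 0 -0.1 0 -1;0 0 -0.1 0 -1"

```text
time: 18.47
tool_pos: [549.0, -101.3, 107.5]
tcp_rot: [-179.8, -0.0, 89.9]
ft_force: [0.2, -0.3, -0.2]
finger_gap: 85.1
grip_force: 0.0
```

Request:
apply_moves:
  series: "-0.08 0 -0.05 0 -1;-0.1 0 0 0 -1;-0.1 0 0 0 -1;0 0 0 0 -1;0 0 0 0 -1"

```text
time: 18.88
tool_pos: [550.0, -187.1, 122.9]
tcp_rot: [180.0, 0.0, 89.8]
ft_force: [0.7, 0.2, 1.2]
finger_gap: 85.5
grip_force: 0.0
```

```bash
python3 - <<'E'
from h import *
from bench import sense
s=wrist("w10"); print(sense()["tool_pos"])
p=topix(s,[549.4,-101,30])[0]; print(p,topix(s,[549.4,-101,59])); saucers(s,dict(M=p))
E
```

```text
[ 549.89494832 -185.95476164  122.52670477]
[316.22932667  90.57291645] [[316.06402577  85.45399891]]
M (238, 6, 158, 166) fixedR [ 549.4 -100.8] free [ 549.4 -100.8   47.5] 0.26 z [ 7.9 10.6 16.9]
```

View pics/w10.png

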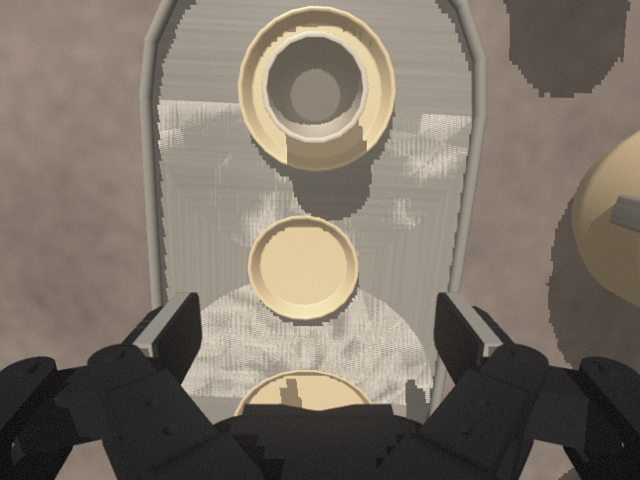

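The medium cup stands centred, with its rim at (316,87) px against (316,85) expected. The small saucer is at (303,268) px. Next is the small cup.

Request:
apply_moves:
  series: "0.07 -0.015 0 0 -1;0.12 -0.015 0 0 -1;0.13 -0.015 0 0 -1;0.13 -0.015 0 0 -1;0.13 -0.015 0 0 -1"

```text
time: 19.35
tool_pos: [526.8, -9.0, 122.3]
tcp_rot: [-180.0, -0.0, 90.0]
ft_force: [-0.1, 0.4, 0.3]
finger_gap: 85.4
grip_force: 0.0
```

Request:
apply_moves:
  series: "0.13 -0.015 0 0 -1;0.13 -0.015 0 0 -1;0.13 -0.015 0 0 -1;0.13 -0.015 0 0 -1;0.13 -0.015 0 0 -1"

```text
time: 19.77
tool_pos: [504.0, 186.3, 122.5]
tcp_rot: [-180.0, -0.0, 90.0]
ft_force: [0.3, -1.1, 0.7]
finger_gap: 85.5
grip_force: 0.0
```

Request:
apply_moves:
  series: "0.13 -0.015 0 0 -1;0.13 -0.015 0 0 -1;0.13 -0.015 0 0 -1;0.07 -0.015 0 0 -1;0 -0.02 0 0 -1"

```text
time: 20.18
tool_pos: [479.6, 326.6, 122.5]
tcp_rot: [-180.0, -0.1, 90.2]
ft_force: [0.7, 0.3, 0.4]
finger_gap: 85.5
grip_force: 0.0
```

Request:
apply_moves:
  series: "0 0 0 0 -1;0 0 0 0 -1;0 0 0 0 -1"

```text
time: 20.43
tool_pos: [481.5, 320.7, 122.3]
tcp_rot: [-180.0, 0.0, 89.9]
ft_force: [-0.0, 0.2, 0.0]
finger_gap: 85.2
grip_force: 0.0
```

```bash
python3 - <<'E'
from h import *
from bench import sense
s=dict(np.load("w10.npz"))
m=s["frame"].copy(); s["frame"]=s["frame"].copy(); s["frame"][:205]=0; s["frame"][345:]=0
saucers(s,dict(S=(303,268)))
s=wrist("w11"); print(sense()["tool_pos"])
p=topix(s,[480.9,355.6,48])[0]; print(p); rims(s,dict(S=tuple(p.astype(int))),R=65)
E
```

```text
S (248, 215, 111, 106) fixedR [ 539.7 -214.2] free [ 539.7 -214.2   37.6] 0.26 z [ 7.7  9.3 16.1]
[481.75507788 320.51031917 122.44517359]
[316.8621957  184.94770977]
S (279, 146, 77, 77) fixedR [481.  355.8] free [481.  355.8  21. ] 0.19 z [ 4.3 48.5]
```

Small cup at (481,355.8), small saucer at (539.7,-214.2).

Request:
apply_moves:
  series: "0.06 -0.002 0 0 -1;0.058 0 0.03 0 -1;0 0 0.1 0 -1;0 0 0.1 0 -1;0 0 0.08 0 -1"

```text
time: 20.9
tool_pos: [481.2, 355.7, 27.9]
tcp_rot: [-180.0, 0.0, 89.9]
ft_force: [-0.6, 0.4, -0.1]
finger_gap: 85.1
grip_force: 0.0
```

Request:
apply_moves:
  series: "0 0 0.051 0 -1;0 0 0 0 -1;0 0 0 0 -1;0 0 0 0 -1"

```text
time: 21.23
tool_pos: [482.3, 356.7, 15.7]
tcp_rot: [179.9, -0.1, 89.9]
ft_force: [-0.3, -0.2, 0.0]
finger_gap: 85.7
grip_force: 0.0
```

Request:
apply_moves:
  series: "-0.002 -0.003 0 0 -1;0 0 0 0 1;0 0 0 0 1;0 0 0 0 1;0 0 0 0 1"
  squeeze: 30

```text
time: 21.65
tool_pos: [480.5, 356.5, 14.8]
tcp_rot: [179.9, -0.0, 89.9]
ft_force: [-0.0, -0.7, 8.6]
finger_gap: 40.4
grip_force: 29.3
```

Request:
apply_moves:
  series: "0 0 0 0 1;0 0 0 0 1;0 0 0 0 1;0 0 0 0 1;0 0 0 0 1"

```text
time: 22.07
tool_pos: [480.6, 356.5, 14.9]
tcp_rot: [180.0, -0.0, 89.9]
ft_force: [-0.7, -1.1, 6.0]
finger_gap: 40.1
grip_force: 29.9
```

Request:
apply_moves:
  series: "0 0 -0.01 0 1;0 0 -0.02 0 1;0 0 0 0 1;0 0 0 0 1"

```text
time: 22.4
tool_pos: [480.4, 356.4, 23.6]
tcp_rot: [180.0, -0.0, 89.9]
ft_force: [-0.7, -0.3, -0.7]
finger_gap: 40.0
grip_force: 30.3
```

```bash
python3 - <<'E'
from h import *
from bench import sense
s=wrist("w12"); print(sense()["tool_pos"],sense()["ft_force"])
rims(s,dict(S=(317,330)),R=85,ht=dict(S=57))
E
```

```text
[480.20144029 356.22784418  23.25857668] [-0.12635076  0.51191389 -0.51279448]
S (253, 261, 150, 143) fixedR [483.7 360.2] free [483.2 359.5  24.1] 1.03 z [17.5 60.6]
```

View pics/w12.png

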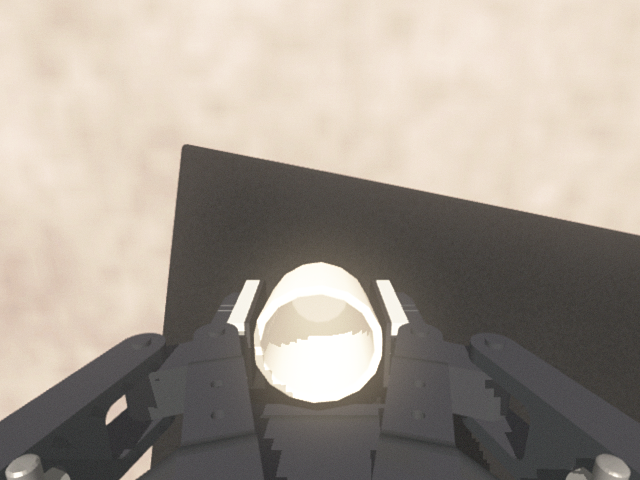

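The small cup is held level, with its rim centred at (319,348) px. I'll carry it over to the small saucer.

Request:
apply_moves:
  series: "0 0 -0.06 0 1;0 0 -0.09 0 1;0 0 -0.09 0 1;-0.04 0.004 -0.033 0 1;-0.08 0.01 0 0 1"

```text
time: 22.87
tool_pos: [486.2, 322.9, 109.3]
tcp_rot: [179.7, -0.2, 90.1]
ft_force: [1.0, -0.6, -1.7]
finger_gap: 40.2
grip_force: 30.5
```

Request:
apply_moves:
  series: "-0.12 0.012 0 0 1;-0.12 0.012 0 0 1;-0.12 0.012 0 0 1;-0.12 0.012 0 0 1;-0.12 0.012 0 0 1"

```text
time: 23.28
tool_pos: [501.8, 138.6, 104.8]
tcp_rot: [-180.0, 0.0, 90.0]
ft_force: [0.1, -0.2, -0.5]
finger_gap: 40.1
grip_force: 30.5
```

Request:
apply_moves:
  series: "-0.12 0.012 0 0 1;-0.12 0.012 0 0 1;-0.12 0.012 0 0 1;-0.12 0.012 0 0 1;-0.12 0.012 0 0 1"

```text
time: 23.7
tool_pos: [519.6, -41.6, 104.9]
tcp_rot: [-180.0, -0.0, 89.9]
ft_force: [0.5, 0.6, -0.9]
finger_gap: 40.1
grip_force: 30.5
```

Request:
apply_moves:
  series: "-0.12 0.012 0 0 1;-0.12 0.012 0 0 1;-0.12 0.012 0 0 1;-0.12 0.012 0 0 1;-0.08 0.01 0 0 1"

```text
time: 24.12
tool_pos: [536.8, -211.1, 104.9]
tcp_rot: [-180.0, 0.0, 89.9]
ft_force: [1.0, -1.0, -1.5]
finger_gap: 40.3
grip_force: 30.5
```

Request:
apply_moves:
  series: "-0.022 0.006 0 0 1;0 0 0 0 1;0 0 0 0 1;0 0 0 0 1"

```text
time: 24.45
tool_pos: [538.7, -213.0, 104.6]
tcp_rot: [-180.0, -0.1, 90.0]
ft_force: [-0.4, 0.1, -0.9]
finger_gap: 40.5
grip_force: 30.5
```

Request:
apply_moves:
  series: "-0.004 0.004 0.05 0 1;0 0 0.09 0 1;0 0 0.08 0 1;0 0 0.03 0 1;0 0 0 0 1"

```text
time: 24.87
tool_pos: [537.9, -213.1, 27.0]
tcp_rot: [-179.7, -0.2, 90.0]
ft_force: [-0.1, 0.2, -1.9]
finger_gap: 40.2
grip_force: 30.5
```

Request:
apply_moves:
  series: "0 0 0 0 1;0 0 0 0 1;0 0 0 0 1"

```text
time: 25.12
tool_pos: [541.7, -216.1, 32.2]
tcp_rot: [179.8, 0.1, 90.0]
ft_force: [0.1, 0.3, -0.2]
finger_gap: 40.4
grip_force: 30.5
```

Request:
apply_moves:
  series: "0 0 0.008 0 1;0 0 0 0 1;0 0 0 0 1"

```text
time: 25.37
tool_pos: [540.4, -215.8, 28.1]
tcp_rot: [180.0, 0.0, 89.9]
ft_force: [0.5, -0.2, -1.3]
finger_gap: 40.1
grip_force: 30.5
```

Request:
apply_moves:
  series: "0.003 0 0.008 0 1;0 0 0.004 0 1;0 0 0 0 1;0 0 0 0 1"

```text
time: 25.7
tool_pos: [540.0, -214.7, 23.8]
tcp_rot: [-180.0, -0.0, 89.9]
ft_force: [-0.3, -0.1, -2.0]
finger_gap: 40.1
grip_force: 30.5
```

Request:
apply_moves:
  series: "0 0 0.005 0 1;0 0 0 0 1;0 0 0 0 1"

```text
time: 25.95
tool_pos: [540.1, -214.7, 22.4]
tcp_rot: [-180.0, -0.0, 89.9]
ft_force: [-0.1, 0.4, -1.0]
finger_gap: 40.2
grip_force: 30.5
```

Request:
apply_moves:
  series: "0 0 0.003 0 1;0 0 0 0 1;0 0 0 0 1"

```text
time: 26.2
tool_pos: [540.1, -214.8, 21.6]
tcp_rot: [-180.0, -0.0, 89.9]
ft_force: [0.2, -0.5, -0.7]
finger_gap: 40.4
grip_force: 30.5
```

Request:
apply_moves:
  series: "0 0 0.003 0 1;0 0 0 0 1;0 0 0 0 1"

```text
time: 26.45
tool_pos: [540.1, -214.7, 20.7]
tcp_rot: [-180.0, -0.0, 89.9]
ft_force: [0.2, -0.1, -0.9]
finger_gap: 40.2
grip_force: 30.5
```

Request:
apply_moves:
  series: "0 0 0.003 0 1;0 0 0 0 1;0 0 0 0 1"

```text
time: 26.7
tool_pos: [540.3, -214.8, 20.0]
tcp_rot: [180.0, 0.0, 89.9]
ft_force: [0.3, -0.1, 1.6]
finger_gap: 40.3
grip_force: 30.5
```

Request:
apply_moves:
  series: "0 0 0.002 0 1;0 0 0 0 1;0 0 0 0 1"

```text
time: 26.95
tool_pos: [540.5, -215.0, 19.9]
tcp_rot: [180.0, 0.0, 89.9]
ft_force: [-1.3, -0.2, 4.9]
finger_gap: 40.3
grip_force: 30.7
```

Request:
apply_moves:
  series: "0 0 -0.001 0 1;0 0 0 0 0.4;0 0 0 0 0;0 0 0 0 -0.5;0 0 0 0 -1"

```text
time: 27.37
tool_pos: [539.9, -214.6, 19.1]
tcp_rot: [-180.0, -0.0, 89.9]
ft_force: [0.1, -0.0, -0.3]
finger_gap: 65.6
grip_force: 0.0
```

Request:
apply_moves:
  series: "0 0 0 0 -1;0 0 0 0 -1;0 0 -0.04 0 -1;0 0 -0.08 0 -1;0 0 -0.1 0 -1"

```text
time: 27.78
tool_pos: [538.3, -213.8, 84.5]
tcp_rot: [-179.8, -0.1, 89.9]
ft_force: [-0.2, 0.5, -0.1]
finger_gap: 85.4
grip_force: 0.0
```

Request:
apply_moves:
  series: "-0.06 0 -0.1 0 -1;-0.1 0 -0.1 0 -1;-0.1 0 -0.1 0 -1;-0.05 0 0 0 -1;0 0 0 0 -1"

```text
time: 28.2
tool_pos: [541.2, -311.1, 178.8]
tcp_rot: [179.7, 0.3, 89.8]
ft_force: [1.3, 1.1, -0.8]
finger_gap: 85.1
grip_force: 0.0
```

Request:
apply_moves:
  series: "0 0 0 0 -1;0 0 0 0 -1;0 0 0 0 -1"

```text
time: 28.45
tool_pos: [539.6, -305.3, 173.3]
tcp_rot: [-179.9, -0.1, 90.0]
ft_force: [0.8, 1.0, 0.3]
finger_gap: 85.1
grip_force: 0.0
```

```bash
python3 - <<'E'
from h import *
from bench import sense
s=wrist("w13"); print(sense()["tool_pos"])
print(topix(s,[[539.7,-214.2,53],[549.4,-101,59],[540.4,-350,65]]).round(1))
E
```

```text
[ 539.65595835 -305.30238244  173.32528428]
[[ 318.4   86.4]
 [ 336.  -127.5]
 [ 319.3  292.8]]
```

View pics/w13.png

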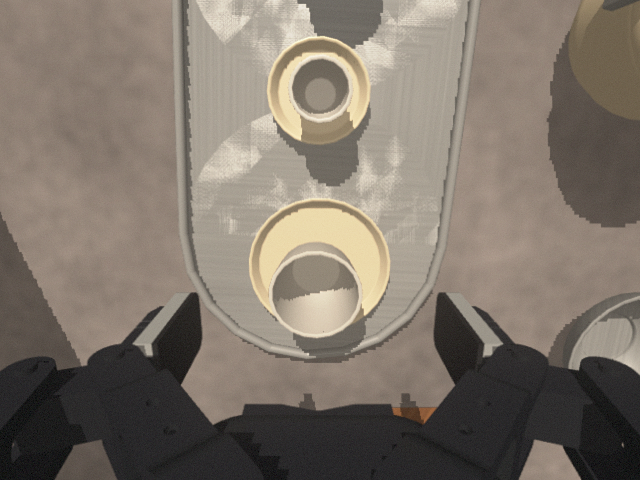

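All three cups stand upright and centred: the small rim is at (320,88) px against (318,86) expected, and the large rim at (316,291) against (319,293). The arm is clear, so I'll hand in.

```bash
python3 -c "
from bench import hand_in; print(hand_in())"
```

```text
the job is handed in; nothing more can be done
None
```

The three finjans stand upright and released, each centred within about 2 mm on the saucer of its own size, placed large, then medium, then small; the job is handed in at about 28.5 s, and no verdict was returned.

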